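# Shorten the work lamp's telescoping pole by one hole

## Robot

A 7-joint arm with a two-finger parallel gripper is mounted at the origin on the work surface. World frame = base frame: x ahead of the robot, y to its left, z up, the work surface at z = 0. Lengths are in m, angles in rad, forces in N, time in s.
With the tool pointing down it reaches from about 0.425 to 0.95 m from the base axis. Payload 4.7 kg.
Tool frame: the origin (TCP) lies between the finger pads; the fingertips stand 25 mm ahead of it and the grasp point (between the pads) lies 6 mm ahead of it; x points along the fingers, z is the direction in which the jaws open and shut, and the axes are right-handed (so a half turn about x gives the same grasp; the last joint's range is limited). The gripper opens to 85 mm and grips with 20 to 120 N. Pads are 22 mm wide; open, the fingers measure 114 mm over their backs; the gripper's body (76 mm by 85 mm) begins 54 mm behind the grasp point. The pads swing forward as they close: fully open they stand 13 mm farther back than shut.
Start: joints at [-1.267, 0.469, -0.049, 1.532, 0.024, 1.141, -0.082], TCP at [0.22, 0.638, 0.256] pointing down, gripper open.
Joint ranges: [-2.59, 2.59], [-0.33, 1.99], [-1.39, 1.29], [0.1, 2.45], [-1.04, 4.18], [0.21, 1.99], [-2.66, 2.66]. Speed limits (rad/s): [2.57, 2.57, 3.14, 3.14, 3.14, 3.14, 3.14].

## Interface

Orientations are given as a 3x3 rotation matrix whose columns are the frame's x, y, z axes.
In Python, from rig import * gives the robot as it stands. Calls block until the motion is done:
- movep(position, orientation): joint-space move of the TCP to a pose.
- move_l(position, attitude=None, feed=0.15, until_force=None): straight line of the TCP; attitude=None keeps the orientation; feed is the mean speed in m/s. With until_force (N) it stops when the force on the tool has changed by that much, and returns True; else False.
- move_joints(angles): joint-space move.
- command_gripper(opening, newtons=None): finger opening in m; newtons is the grip in N (None keeps the last); returns when the fingers have stopped.
- sleep(seconds).
- inverse_kinematics(position, orientation): joint angles nearest the present ones, or None.
- sense(): the state.
- camera(name): name is "side" or "top"; returns (picture, depth): 420x560x3 uint8, red, green, blue; 420x560 float32, m along the optical axis (not along the pixel's ray), 0 where there is no reading.
- camera_params(name): a dict with "K" (3x3 intrinsics, pixels), "dist" ([k1, k2, p1, p2, k3] as OpenCV has them; the pictures are not rectified), "position" and "rotation" of the camera in the world. Camera axes: x right, y down, z forward; pixel columns grow to the right and rows downward; lengths in m; the calibration is good to about 2 mm. A picture is of the moment at which its call begins. camera_params takes no time and is no camera call.
A pose or a line that the arm cannot do raises Unreachable and nothing moves.
- finish_job(): hands the job in, once; it reports no verdict.
The state is a dict: "time_s": time; "joint_pos": joint angles; "qd": joint speeds; "joint_efforts": joint torques, N m; "position": TCP position; "tcp_rot": TCP orientation; "wrist_force": force on the tool from outside, world axes, zero at the start; "ft_torque": the same for the moment, N m; "finger_gap": finger opening in m.
Only numpy, scipy, OpenCV 4.12 (cv2) and the standard library are available. Lean on these libraries where they do the work, as an engineer would, in place of code of your own. Each camera call takes 0.05 s, during which the arm holds its last target.

## Task

Shorten the telescoping pole that carries the work lamp by one hole: squeeze the spring button in the side of its collar flush, slide the collar along to the next hole towards the clamped end, and let go so that the button snaps out again. Leave the other pole, the one with the rubber foot, set as it is.

Things in the scene. Friction and masses are not known exactly. Their poses are not given: they have to be found in the camera images.
- lamp_collar (a point): Centre of the black collar (30 x 40 x 36 mm) of the lamp's level pole, 75 mm above the bench. y: along the pole, from lamp to clamp; z up; x across. A round steel button, 18 mm wide, stands 9.5 mm out of its +x side: 39.5 mm across in all. Gripping the collar's middle from above, across x, squeezes the button flush and holds the collar. Things up to 28 mm high may lie below and beside the pole.
- lamp_slide (a joint): Slide of the lamp's collar and tube, in m: about 0 at the start (first hole), growing along the collar's +y, to the clamp. Next hole at 0.045, another at 0.090 (dark oblong holes in the bare inner tube). Button out, it is locked with 6 mm of play; let go within 7 mm of a hole, the button snaps out, elsewhere it stays in. Sliding takes about 2 N. The clamp, 112 mm high, begins 178 mm along.
- lamp_button (a joint): How far the lamp collar's button is pressed in, in m: 0 fully out (snapped into a hole), 0.009 flush with the collar's side; beyond 0.006 the collar is free to slide. The spring takes 5 N at first and 9 N when flush. The lamp is a flat black LED head 82 mm wide, 170 to 258 mm from the collar along -y, no higher than 101 mm.
- spare_slide (a joint): Slide, in m, of the other pole, alike but ending in a round rubber foot in place of the lamp: about 0 at the start, locked in its first hole; to be left there. The two poles lie side by side, roughly parallel, about 180 mm apart, either one nearer to the robot. Clamps and rests of both are fixed to the bench.

How it is judged:
By the outcome, as a careful person would: the job done as asked, in the order asked, and still so for the second after the job is handed in, with the robot touching nothing.
It also fails if it takes over 29 s, if anything falls off the work surface, if the arm or the gripper's body presses on something with over 40 N, if the wrist force passes 120 N, or if a joint passes its speed limit or range.

## Working session

There is one attempt and no reset: what is moved stays moved. The work goes in short steps, each a Python script; the robot and the scene stay as the last script left them, time stands still between calls to the robot, and variables do not carry over. Pictures are saved under pics/ and viewed, and the job is handed in when it is done.

```bash
ls; mkdir -p pics; cat > h.py <<'E'
from rig import *
import numpy as np, cv2
def snap(name,tag):
    im,d=camera(name); np.savez(f'pics/{tag}.npz',im=im,d=d)
    cv2.imwrite(f'pics/{tag}.png',im[:,:,::-1]); return im,d
def world(name,d):
    p=camera_params(name);h,w=d.shape
    u,v=np.meshgrid(np.arange(w),np.arange(h))
    n=cv2.undistortPoints(np.stack([u,v],-1).reshape(-1,1,2).astype(float),np.array(p['K'],float),np.array(p['dist'],float)).reshape(h,w,2)
    c=np.dstack([n*d[...,None],d]); W=c@np.array(p['rotation']).T+np.array(p['position']); W[d==0]=np.nan
    return W
E
python3 - <<'E'
from h import *
for n in('top','side'):
    snap(n,n+'1'); p=camera_params(n); print(p['position'],np.round(p['rotation'],3).tolist(),np.round(p['K'],1).tolist())
print(sense())
E
```

```text
pics
[ 0.50080466 -0.00232663  0.77587417] [[-0.011, -0.997, 0.081], [-1.0, 0.013, 0.018], [-0.019, -0.081, -0.997]] [[421.0, 0.0, 279.9], [0.0, 421.0, 214.7], [0.0, 0.0, 1.0]]
[0.36705424 0.46524221 0.52719391] [[-0.924, -0.261, 0.278], [-0.382, 0.612, -0.693], [0.011, -0.747, -0.665]] [[536.1, 0.0, 277.0], [0.0, 536.1, 200.1], [0.0, 0.0, 1.0]]
{'time_s': 0.1, 'joint_pos': array([-1.26691741,  0.4693989 , -0.04860708,  1.53359851,  0.02406852,
        1.14098235, -0.08233884]), 'qd': array([ 0.00098248, -0.00425532,  0.00085181, -0.00199918, -0.00043992,
       -0.00024846,  0.00146358]), 'joint_efforts': array([ 5.15506690e-05, -5.11518395e+01, -4.74399759e-02, -2.38388622e+01,
        1.07053842e-02,  4.43501296e-03,  5.57279364e-06]), 'position': array([0.22031463, 0.63751692, 0.25533047]), 'tcp_rot': array([[-5.61857265e-04, -9.45134417e-01,  3.26681217e-01],
       [-1.71343069e-03,  3.26681699e-01,  9.45132865e-01],
       [-9.99998374e-01, -2.87158575e-05, -1.80297081e-03]]), 'wrist_force': array([ 0.08602505,  0.11317272, -0.06907882]), 'ft_torque': array([ 0.01003845, -0.01732448,  0.03416562]), 'finger_gap': 0.08547793732720543}
```

View pics/top1.png

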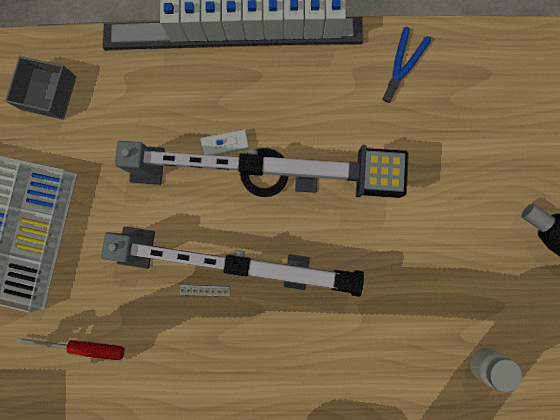

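View pics/side1.png

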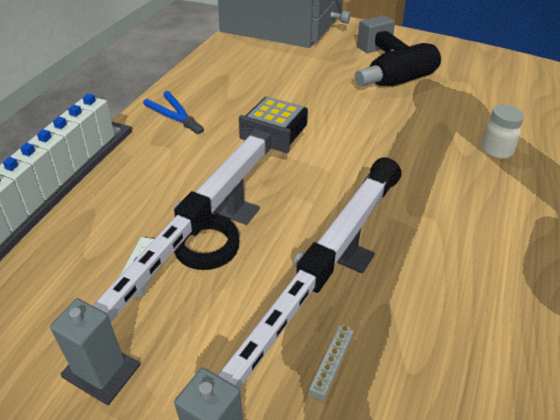

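The lamp pole is the farther one: its collar is at top pixel (251,164), the clamp at (130,155) and the lamp at (383,172). The foot pole's collar is at (237,265). Next I'll measure.

```bash
python3 - <<'E'
from h import *
z=np.load('pics/top1.npz');im,d=z['im'],z['d'];W=world('top',d)
cv2.imwrite('pics/crop1.png',cv2.resize(im[110:220,110:420,::-1],None,fx=2.5,fy=2.5,interpolation=cv2.INTER_CUBIC))
dark=(im.max(2)<70)
roi=np.zeros_like(dark);roi[145:185,232:275]=1
m=dark&roi.astype(bool)&(W[...,2]>.085)&(W[...,2]<.105)
print('collar top',m.sum(),np.nanmedian(W[m],0),np.nanmin(W[m],0),np.nanmax(W[m],0))
# tube line: points with z .07-.1
for a,b in((150,238),(266,345)):
    r=np.zeros_like(dark);r[140:190,a:b]=1
    t=r.astype(bool)&(W[...,2]>.07)&(W[...,2]<.1)&(im.min(2)>90)
    P=W[t];print(a,P.shape,np.median(P,0),np.polyfit(P[:,1],P[:,0],1))
for y,x in((151,252),(153,250),(164,251),(158,251),(171,251),(165,243),(165,260)): print(x,y,W[y,x])
z=np.load('pics/side1.npz');im,d=z['im'],z['d'];W=world('side',d)
m=(im.max(2)<70);r=np.zeros_like(m);r[190:235,170:215]=1
m&=r&(W[...,2]>.05)&(W[...,2]<.11)
print('side',m.sum(),np.nanmin(W[m],0),np.nanmax(W[m],0)); t=m&(W[...,2]>.088); print(t.sum(),np.nanmedian(W[t],0),np.nanmin(W[t],0),np.nanmax(W[t],0))
E
```

```text
collar top 444 [0.64242262 0.05751442 0.09413814] [0.62772604 0.03691704 0.08502185] [0.65993251 0.07803531 0.09826101]
150 (872, 3) [0.65069595 0.15437292 0.08628675] [0.08154747 0.63826984]
266 (1232, 3) [ 0.63496394 -0.03255324  0.08915541] [0.08317876 0.63782389]
252 151 [0.66487971 0.05562493 0.08275275]
250 153 [0.66094925 0.0587817  0.08522276]
251 164 [0.64041822 0.05641382 0.0942924 ]
251 158 [0.65076716 0.05649363 0.09281584]
251 171 [0.62892508 0.05654662 0.09340486]
243 165 [0.63896331 0.06960832 0.09426611]
260 165 [0.63833073 0.04154688 0.0952298 ]
side 986 [0.62429156 0.03868524 0.05842703] [0.65607008 0.10896397 0.0956955 ]
588 [0.63925824 0.06186663 0.09306795] [0.62488234 0.03868524 0.08806577] [0.65607008 0.07944285 0.0956955 ]
```

View pics/crop1.png

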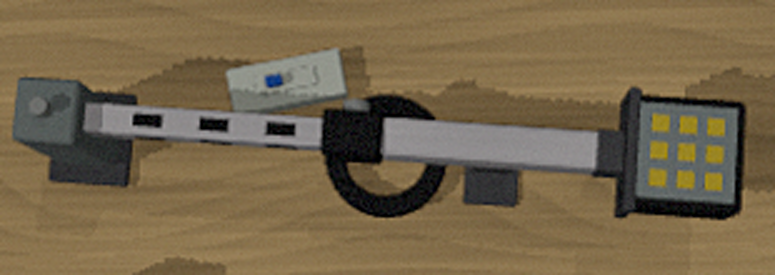

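Measured collar centre is about (0.642, 0.058, 0.075) and pole direction (0.082, 0.997, 0). The collar top reads 0.093–0.094 against an expected 0.093, so this agrees. I'll move in now.

```bash
cat >> h.py <<'E'
Y=np.array([.0817,.9967,0]);Y/=np.linalg.norm(Y);X=np.array([Y[1],-Y[0],0])
C=np.array([.642,.058,.081])
def R(s):
    x=np.array([0,0,-1.]);z=s*X;return np.stack([x,np.cross(z,x),z],1)
E
python3 - <<'E'
from h import *
q0=sense()['joint_pos'];best=None
for s in(1,-1):
    q=inverse_kinematics(C+[0,0,.09],R(s)); print(s,q)
    if q is not None and (best is None or abs(q-q0).max()<best[0]): best=(abs(q-q0).max(),s)
s=best[1]
movep(C+[0,0,.09],R(s)); print(sense()['time_s'])
snap('top','top2');snap('side','side2')
t=sense();print(t['position'],t['tcp_rot'].round(3).tolist(),t['time_s'],t['wrist_force'])
E
```

```text
1 [-0.53567824  0.54295927  0.541701    1.72144022 -0.32908989  0.96893309
  0.04926832]
-1 [ 0.57558542  0.81650483 -1.1816079   1.65274847  0.79620661  1.23274903
  2.27745422]
2.6583
[0.64198407 0.05924648 0.17098616] [[-0.0, 0.08, 0.997], [0.0, 0.997, -0.08], [-1.0, 0.0, -0.0]] 2.7583 [-0.50344111  0.57804793  0.54498812]
```

View pics/side2.png

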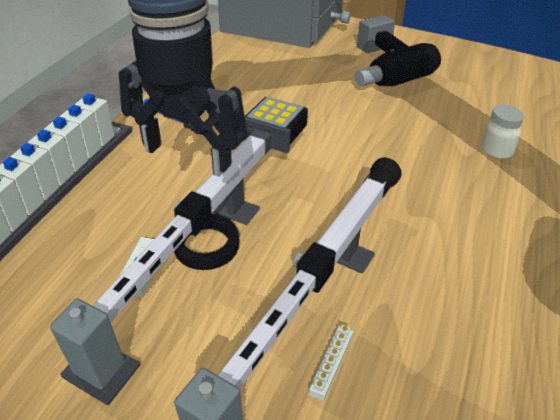

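The open gripper straddles the lamp pole above the collar (pixel 193,208), with the jaws across the pole. I'll descend and squeeze.

```bash
python3 - <<'E'
from h import *
print(move_l(C,feed=.08,until_force=15)); t=sense();print(t['position'],t['wrist_force'],t['time_s'])
command_gripper(.02,40); t=sense();print(t['position'],t['finger_gap'],t['wrist_force'],t['ft_torque'],t['time_s'])
snap('side','side3');snap('top','top3')
E
```

```text
False
[0.64244909 0.05799283 0.08163295] [-0.54616857  0.32238287  0.95505968] 4.0333
[0.6430005  0.05798591 0.0830085 ] 0.029906699831962882 [-3.0024239  -0.04907538  9.51105179] [ 0.00097253  0.24874504 -0.0349616 ] 4.5833
```

View pics/side3.png

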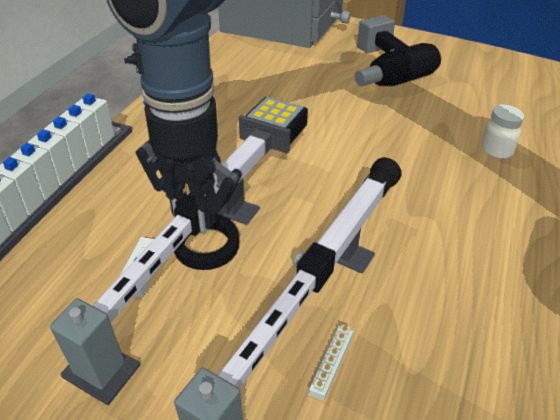

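The gap is 29.9 mm, so the button is flush. The wrist force is small. Now I'll slide 45 mm.

```bash
python3 - <<'E'
from h import *
p=sense()['position']
print(move_l(p+.045*Y,feed=.04,until_force=25)); t=sense();print((t['position']-p)@Y,t['position'],t['finger_gap'],t['wrist_force'],t['time_s'])
snap('side','side4');snap('top','top4')
E
```

```text
False
0.04561213285546193 [0.64682157 0.10344266 0.08302556] 0.029933440820689123 [-0.33350153  1.17732844  4.69639666] 5.9583
```

View pics/side4.png

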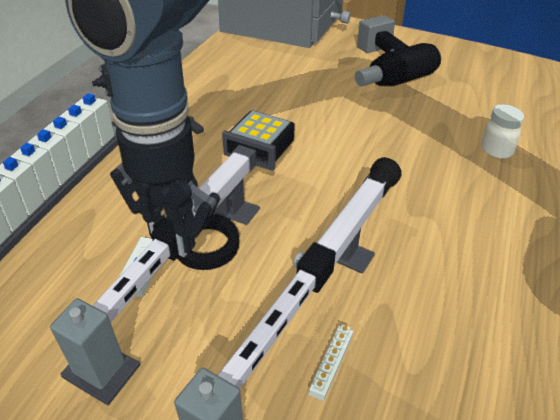

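View pics/top4.png

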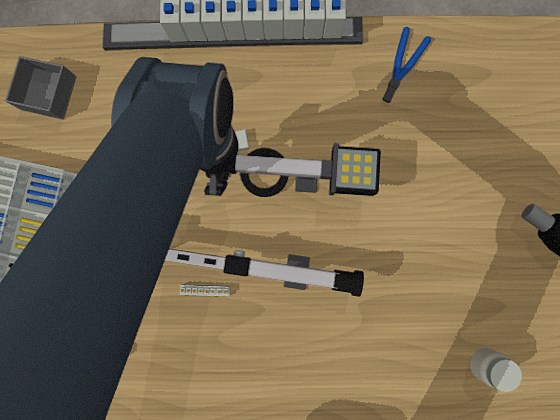

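The lamp moved with the collar, from (383,172) to (355,170) in the top view, about 45 mm. Two of the three holes in the bare tube remain visible. I'll release, lift and look.

```bash
python3 - <<'E'
from h import *
command_gripper(.08); t=sense();print(t['finger_gap'],t['wrist_force'],t['time_s'])
p=t['position']; move_l(p+[0,0,.12],feed=.12)
q=sense()['joint_pos'].copy(); q[0]-=.55; move_joints(q)
print(sense()['position'],sense()['time_s'])
snap('side','side5');im,d=snap('top','top5')
cv2.imwrite('pics/crop5.png',cv2.resize(im[110:300,90:400,::-1],None,fx=2.5,fy=2.5,interpolation=cv2.INTER_CUBIC))
E
```

```text
0.08019942257763807 [ 0.21013521 -0.01269387  0.48115945] 6.6
[0.49818448 0.42322256 0.20192672] 9.0833
```

View pics/side5.png

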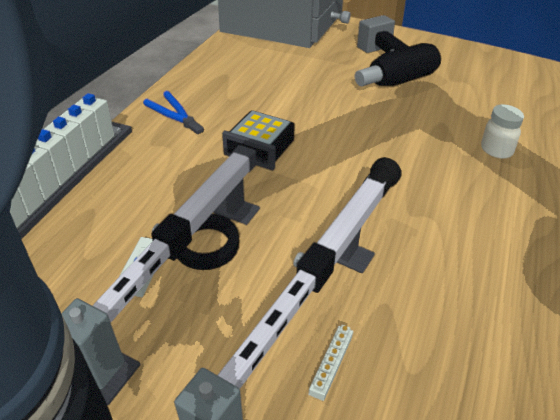

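View pics/crop5.png

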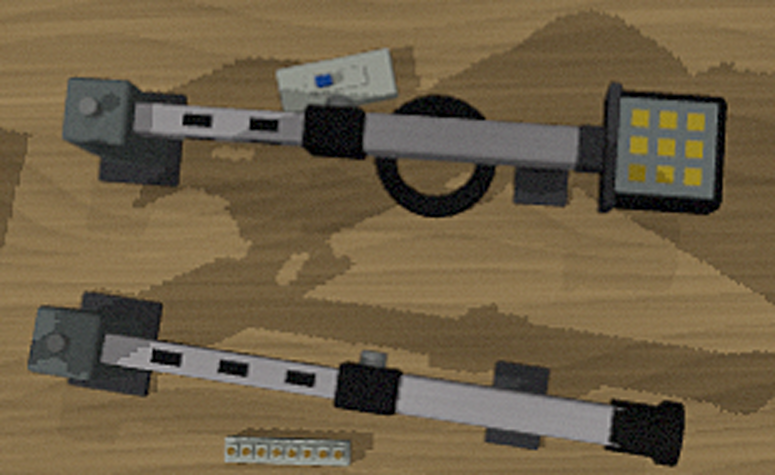

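In the crop, the lamp collar is at (335,130) with two holes left. A grey stub that looks like the button is at about (342,100), but faint against the white switch. I'll check it numerically.

```bash
python3 - <<'E'
from h import *
pts={}
for k in('top1','top5'):
    z=np.load(f'pics/{k}.npz');im,d=z['im'],z['d'];W=world('top',d)
    r=np.zeros(d.shape,bool);r[140:190,200:280]=1
    m=r&(im.max(2)<60)&(W[...,2]>.088)&(W[...,2]<.1)
    P=W[m];s=(P-C)@Y; print(k,'collar s',np.median(s),np.percentile(s,[2,98]))
    s0=np.mean(np.percentile(s,[2,98]))
    x=(W-C)@X;y=(W-C)@Y-s0
    b=r&(x>.0175)&(x<.032)&(abs(y)<.015)&(W[...,2]>.06)
    print(' button pts',b.sum(),'max x',np.percentile(x[b],[50,95]) if b.any() else None,'z',np.median(W[b][:,2]) if b.any() else None,'y',np.median(y[b]) if b.any() else None)
    # lamp
    r[:]=0;r[140:205,325:420]=1
    L=r&(W[...,2]>.08); print(' lamp',np.percentile((W[L]-C)@Y,[1,50,99]))
    r[:]=0;r[245:290,215:260]=1
    m=r&(im.max(2)<60)&(W[...,2]>.085);print(' spare',np.median(W[m],0))
z=np.load('pics/top5.npz');im=z['im']
a=np.load('pics/top1.npz')['im']
cv2.imwrite('pics/btn.png',np.hstack([cv2.resize(q[:,:,::-1],None,fx=8,fy=8,interpolation=cv2.INTER_CUBIC) for q in(a[138:188,226:276],im[138:188,199:249])]))
E
```

```text
top1 collar s -0.00036223844377649697 [-0.01873654  0.01919129]
 button pts 44 max x [0.02232042 0.02567905] z 0.08369726269051425 y 0.0004164303858884571
 lamp [-0.25607766 -0.20592366 -0.12594909]
 spare [0.47563535 0.08147172 0.09423391]
top5 collar s 0.04474344805796319 [0.02673786 0.06386671]
 button pts 41 max x [0.02274068 0.02604972] z 0.08417347769900263 y 0.0010750155202016026
 lamp [-0.21028514 -0.16892413 -0.1251588 ]
 spare [0.47563714 0.08157844 0.09426971]
```

View pics/btn.png

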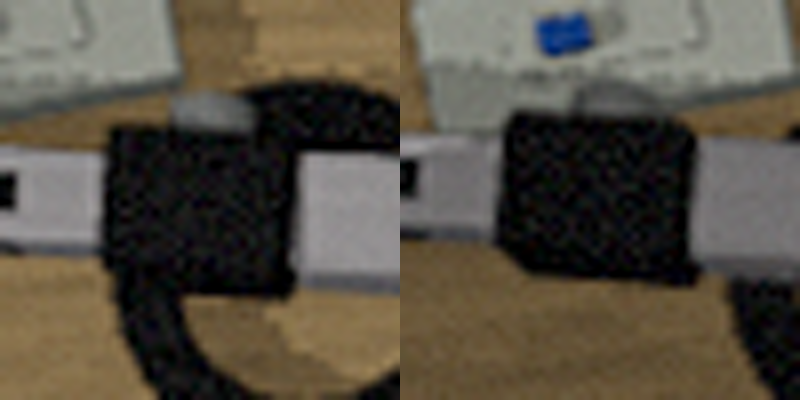

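The enlarged crop shows the button at (610,100), standing out as far as at the start (x 26.0 mm against 25.7 mm). The collar moved 45 mm and the spare collar didn't move. I'll hand it in.

```bash
python3 - <<'E'
from h import *
finish_job(); print(sense()['time_s'])
E
```

```text
the job is handed in; nothing more can be done
the job is handed in; nothing more can be done
```

The lamp's pole is one hole shorter and the job is handed in, at about 9 s of the 29 s allowed. I gripped the collar from above, which squeezed the button flush (finger gap 29.9 mm). Then I slid it 45 mm towards the clamp, opened the gripper and moved clear.

- **Slide:** the collar moved about 45 mm by depth, and the lamp's far end about 46 mm. Two of the three visible holes are still open.
- **Button:** it is out again, standing as far from the collar's side as at the start (26.0 mm against 25.7 mm from the collar's centre line). It was hard to make out in the picture because a pale switch lies behind it, so this rests mainly on the depth readings.
- **Other pole:** its collar is where it was, to about 0.1 mm.
- **Forces:** the highest wrist force I read was about 10 N, and nothing was knocked over in the pictures.

No check failed or disagreed.

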